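# Change a load over between interlocked supply levers

### The arm

A 7-joint arm with a two-finger parallel gripper is mounted at the origin on the work surface. World frame = base frame: x ahead of the robot, y to its left, z up, the work surface at z = 0. Lengths are in m, angles in rad, forces in N, time in s.
With the tool pointing down it reaches from about 0.425 to 0.925 m from the base axis. Payload 6.8 kg.
Tool frame: the origin (TCP) lies midway between the tips of the shut fingers; the grasp point (between the pads) lies 19 mm behind it (manip.grasp_offset is the distance from the TCP to the grasp point, in m); x points along the fingers, y is the direction in which the jaws open and shut, and the axes are right-handed (so a half turn about x gives the same grasp; the last joint's range is limited). The gripper opens to 85 mm and grips with 20 to 120 N. Pads are 22 mm wide; open, the fingers measure 114 mm over their backs; the gripper's body (76 mm by 85 mm) begins 54 mm behind the grasp point. The pads swing forward as they close: fully open they stand 13 mm farther back than shut.
Start: joints at [1.111, 0.477, 0.022, 1.555, -0.011, 1.109, -0.083], TCP at [0.233, -0.634, 0.231] pointing down, gripper open.
Joint ranges: [-2.96, 2.96], [-0.34, 2.1], [-1.41, 1.46], [0.24, 2.44], [-1.37, 4.51], [0.17, 1.92], [-2.96, 2.96]. Speed limits (rad/s): [2.39, 2.39, 3.14, 3.14, 3.14, 3.14, 3.14].

### API

Orientations are given as a 3x3 rotation matrix whose columns are the frame's x, y, z axes.
In Python, from bench import readout, camera, manip gives the robot as it stands.
- The arm moves only by the tool move_arm, never from a script. Its argument "series" is a list of rows, each an object of numbers: "tx", "ty", "tz": the shift along the tool's x, y, z in m; "twist": the turn about the tool's x in degrees. In form: [{"tx": .., "ty": .., "tz": .., "twist": ..}, ...]. A call has 1 to 5 rows; each row shifts and turns the pose as measured when the row begins, along the tool's axes as they then stand; what a row does not reach is not made up. A row lasts 1/8 s, in which the tool goes at most 62.5 mm and 10.7 degrees, less where a joint would pass 70% of its speed; a pose out of reach is approached as far as the arm can. A call with a gripper value outside its range is refused whole. "hand" is the closure, from -1 (fully open) to 1 (shut), so that 0 is half open, set as the call begins (left out, the last holds). The fingers move at their own pace and stop on an object; "squeeze" is the grip in N (left out, the last holds). Time passes only in rows, so rows that do not move let the fingers close. It gives the time, the measured TCP pose, the force and the opening at its end, in the units of the state.
- readout.sense(): the state, without advancing time (a new reading comes with each control period).
- camera(name): name is "scene" or "top" or "wrist"; returns a dict with "pixels" (400x640x3 uint8, red, green, blue), "K" (3x3 intrinsics, pixels), "R" (3x3) and "t" (3): a world point X has camera coordinates R X + t. Camera axes: x right, y down, z forward; pixel columns grow to the right and rows downward; lengths in m; the calibration is good to about 2 mm. A picture is of the moment at which its call begins. There is no depth.
- manip.sign_off(): hands the job in, once; it reports no verdict.
The state is a dict: "time_s": time; "q": joint angles; "joint_velocities": joint speeds; "joint_efforts": joint torques, N m; "ee_pos": TCP position; "ee_rot": TCP orientation; "contact_force": force on the tool from outside, world axes, zero at the start; "ft_torque": the same for the moment, N m; "finger_gap": finger opening in m.
Only numpy, scipy, OpenCV 4.12 (cv2) and the standard library are available. Lean on these libraries where they do the work, as an engineer would, in place of code of your own. Each camera call takes 0.05 s, during which the arm holds its last target. There are 200 camera calls.

### The job

The changeover case is feeding its load from one of its three supplies: change it over to the standby supply that is live, in the order a careful electrician uses: load lever fully off, then the lever of the supply in use fully off, then the live standby's lever fully on, then the load lever fully on again. The levers are interlocked, and a dead supply's lever is held at off by a lock inside the case that cannot be seen, so feel which standby lever gives, push gently and never force a lever that stops dead. Leave the padlock, screwdriver, tape roll and carton where they are.

Things in the scene. Friction and masses are not known exactly. Their poses are not given: they have to be found in the camera images.
- case: Dark green equipment case fixed on the bench, 360 (its x) x 460 (y) x 150 mm high, lid off; its flat top is the grey switch deck. Origin: centre of the underside. +x of the case is the ON side of all levers, -x (robot's side) the OFF side. Levers stand in a row along y at x = 0: three narrow supply levers at y = +155, +75, -5 mm, in any order, and the wide load lever at y = -125 mm.
- unit_a: Black switch plate of supply lever A, fixed on the deck, 116 x 56 x 12 mm, same axes as the case. Origin: centre of its underside, at deck height; the lever's hinge runs along its y axis 10 mm below the origin. (The load lever has a like plate, 75 mm wide. Low covers, 9 mm high, stand 115 to 150 mm on the +x side of the row.)
- unit_b: Switch plate of supply lever B; as unit_a.
- unit_c: Switch plate of supply lever C; as unit_a.
- load (a joint): Angle of the load lever: 0 = fully off (leaning 0.4 rad towards -x of the case), 0.8 = fully on (0.4 rad towards +x). Over-centre spring: needs 5 to 6 N at its handle, springs to the nearer end when let go; solid end stops, as all levers: meet them slowly. On at the start. While on, it locks all supply levers where they are.
- supply_a (a joint): Angle of supply lever A, in use (on) at the start: 0 = off (leaning 0.4 rad to -x), 0.8 = on (to +x). Over-centre spring: 4 to 5 N at the handle when free. A locked lever gives about 0.1 rad (8 mm at the handle), stops dead, and springs back when let go. While one supply lever is on, the other two are locked at off.
- supply_b (a joint): Angle of supply lever B, as supply_a; a standby, off at the start. One of the standbys B and C is dead: its lever stays locked at off by its no-volt lock however the other levers stand. Nothing shows which one.
- supply_c (a joint): Angle of supply lever C, as supply_b.
- load_handle (a point): Centre of the load lever's light grey handle, a block 14 mm thick (direction of throw), 50 mm wide and 45 mm tall, 82 mm from the hinge, about 65 mm above the deck. It moves with the lever, 64 mm along x from end to end.
- supply_a_handle (a point): Centre of supply lever A's light grey handle, a block 14 mm thick (direction of throw), 22 mm wide and 45 mm tall, 75 mm from the hinge, about 59 mm above the deck. It moves with the lever, 58 mm along x from end to end. Below it a thin steel stem runs into the slot.
- supply_b_handle (a point): Centre of supply lever B's handle, as supply_a_handle.
- supply_c_handle (a point): Centre of supply lever C's handle, as supply_a_handle.
- padlock: Brass padlock standing on the bench right of the case, 45 x 22 x 68 mm; bystander. Origin: centre of its underside.
- screwdriver: Screwdriver lying on the bench left of the case; bystander.
- tape_roll: Roll of clear packing tape, 100 mm diameter, 48 mm high, lying flat on the bench right of the case; bystander. Origin: centre of its underside.
- carton: Small cardboard carton, 110 x 90 x 70 mm, on the bench left of the case; bystander. Origin: centre of its underside.

How it is judged:
On the way, in this order (a step that is already met when the one before it is completed fails the run):
1. the load lever is fully off (value of joint load below 0.08 rad), for 0.2 s.
2. with the load off, the supply that was in use is fully off (value of joint each of load, supply_a below 0.08 rad), for 0.2 s.
3. with the load still off, a standby supply is fully on (all of step 2 and value of joint any of supply_b, supply_c above 0.72 rad), for 0.2 s.
At the end, for the whole second after the job is handed in: The load lever is on (within 0.08 rad of its end), the lever of the live standby supply is on, and the other two supply levers, that of the first supply and that of the dead one, are off, each within 0.08 rad of its end (value of joint load above 0.72 rad and value of joint supply_a below 0.08 rad and ((value of joint supply_b above 0.72 rad and value of joint supply_c below 0.08 rad) or (value of joint supply_c above 0.72 rad and value of joint supply_b below 0.08 rad))); the robot touches nothing.
It fails at once if a lever or the case is forced: the robot pushes on it with more than 80 N (contact force between case and the arm above 80 N or contact force between any of case, unit_a, unit_b, unit_c and the fingers above 80 N).
It fails at once if a bystander is moved by more than 15 mm (distance of any of padlock, screwdriver, tape_roll, carton from where it was at the start of the episode above 0.015 m).
It also fails if it takes over 69 s, if anything falls off the work surface, if the arm or the gripper's body presses on something with over 40 N, if the wrist force passes 120 N, or if a joint passes its speed limit or range.

## Working session

There is one attempt and no reset: what is moved stays moved. The work goes in short steps, Python scripts to look and compute and a tool call to move; the robot and the scene stay as the last step left them, time stands still between calls to the robot, and variables do not carry over. Pictures are saved under pics/ and viewed, about 8 in all and at most 12, crops included, and the job is handed in when it is done.

Besides the shell and the picture viewer there is one more tool, called after ">>>" as name(argument=value, ...), one argument or row to a line, values as JSON. move_arm: Moves the arm, as the interface text tells. Its arguments: {"type":"object","properties":{"series":{"type":"array"},"hand":{"type":"number"},"squeeze":{"type":"number"}},"required":["series"]}

```bash
mkdir -p pics; cat > h.py <<'E'
import numpy as np,cv2
from bench import readout,camera,manip
def snap(n,f):
    c=camera(n); cv2.imwrite('pics/'+f,c['pixels'][:,:,::-1]); np.savez('pics/'+f+'.npz',K=c['K'],R=c['R'],t=c['t']); return c
def ray(f,u,v,z):
    c=np.load('pics/'+f+'.npz'); C=-c['R'].T@c['t']; d=c['R'].T@np.linalg.inv(c['K'])@[u,v,1]
    return C+d*(z-C[2])/d[2]
def proj(f,X):
    c=np.load('pics/'+f+'.npz'); p=c['K']@(c['R']@np.array(X)+c['t']); return p[:2]/p[2]
E
python3 - <<'E'
from h import *
for n in('top','scene'): snap(n,n+'0.png')
s=readout.sense();print(s['time_s'],s['ee_pos'],s['ee_rot'],s['finger_gap'],s['contact_force'])
E
```

```text
0.1 [ 0.23241364 -0.63317649  0.23045139] [[-6.76715858e-04  3.44615604e-01 -9.38743643e-01]
 [ 1.44117766e-03 -9.38742547e-01 -3.44616241e-01]
 [-9.99998733e-01 -1.58610364e-03  1.38609657e-04]] 0.08528694391987479 [ 0.77064308 -0.67105236  0.44757964]
```

View pics/top0.png

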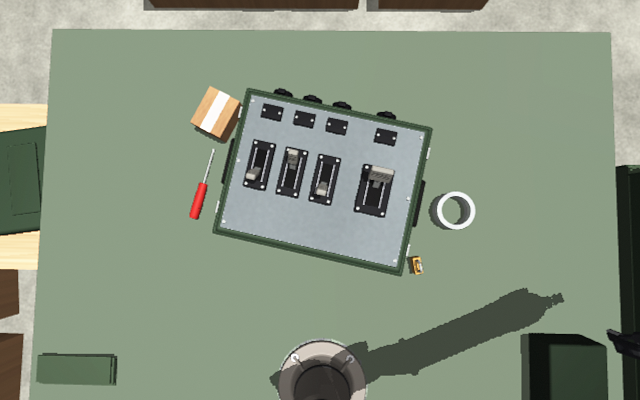

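View pics/scene0.png

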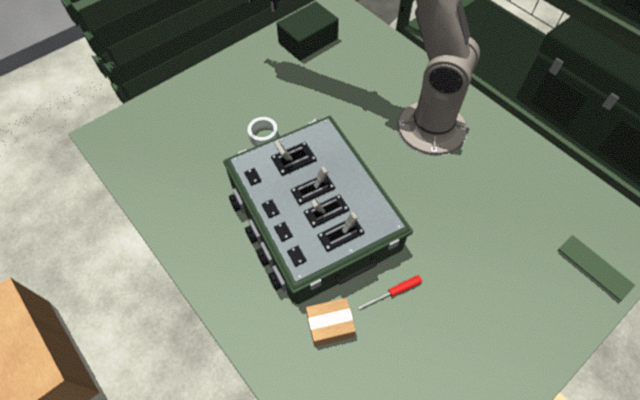

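Top view: the case is yawed about -12°. The middle supply lever (about 292,158) and the load lever (about 380,173) lean away from the robot, so both are on. The outer supplies (253,174 and 321,190) are off. I'll enlarge this for plate corners.

```bash
python3 - <<'E'
from h import *
i=cv2.imread('pics/top0.png')[80:280,205:440]
cv2.imwrite('pics/crop.png',cv2.resize(i,None,fx=3.4,fy=3,interpolation=cv2.INTER_CUBIC)[:600,:800])
E
```

```text
(no output)
```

View pics/crop.png

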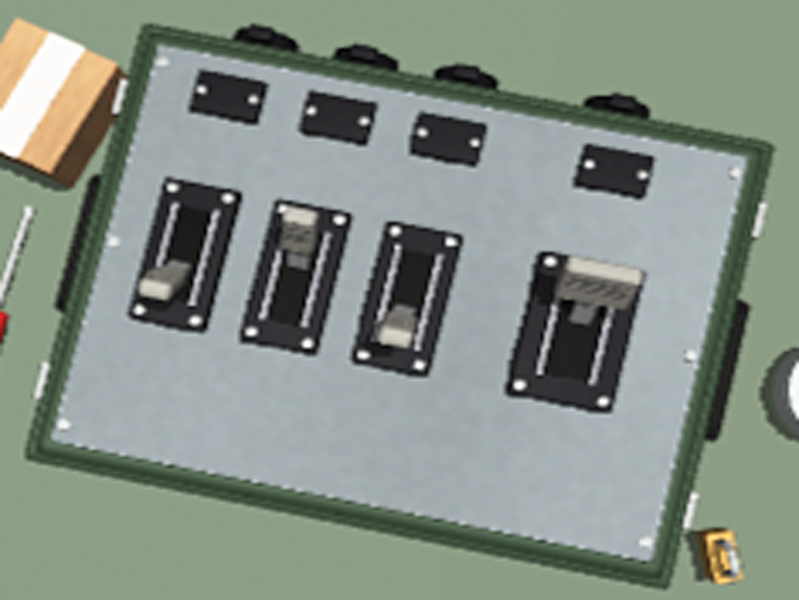

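```bash
cat >> h.py <<'E'
E
python3 - <<'E'
from h import *
from scipy.optimize import least_squares
obs=[]
def add(p,loc): obs.append(((205+p[0]/3.4,80+p[1]/3),loc))
for p,l in zip([(148,25),(773,145),(668,585),(28,458)],[(.18,.23),(.18,-.23),(-.18,-.23),(-.18,.23)]): add(p,(*l,.15))
def plate(ps,y,w):
    for p,l in zip(ps,[(.058,w),(.058,-w),(-.058,-w),(-.058,w)]): add(p,(l[0],y+l[1],.162))
plate([(168,178),(242,192),(205,330),(130,318)],.155,.028)
plate([(276,200),(352,212),(316,354),(241,341)],.075,.028)
plate([(389,221),(463,235),(428,376),(352,362)],-.005,.028)
plate([(537,252),(645,268),(612,410),(507,395)],-.125,.0375)
T=lambda q,l:np.array([q[0]+np.cos(q[2])*l[0]-np.sin(q[2])*l[1],q[1]+np.sin(q[2])*l[0]+np.cos(q[2])*l[1],l[2]])
r=least_squares(lambda q:np.concatenate([proj('top0.png',T(q,l))-p for p,l in obs]),[.6,0,-.2],loss='soft_l1')
print(r.x,np.abs(r.fun).reshape(-1,2).round(1).tolist())
q=r.x
for n,y,L,th in [('S1',.155,.075,-.4),('S2',.075,.075,.4),('S3',-.005,.075,-.4),('load',-.125,.082,.4)]:
    P=T(q,(L*np.sin(th),y,.14+L*np.cos(th))); print(n,P,np.hypot(*P[:2]), proj('top0.png',P),proj('scene0.png',P))
E
```

```text
[ 0.53659823  0.00566129 -0.20343062] [[1.4, 0.6], [0.3, 0.9], [0.5, 0.2], [0.7, 0.6], [0.9, 0.4], [0.1, 0.1], [0.0, 1.3], [0.9, 0.2], [0.1, 0.6], [0.5, 0.4], [0.3, 0.6], [0.7, 0.2], [0.6, 0.4], [0.7, 0.0], [0.4, 0.7], [0.4, 0.2], [1.5, 0.8], [0.9, 0.7], [0.4, 1.4], [0.1, 0.6]]
S1 [0.53930882 0.16336565 0.20907957] 0.5635089551197608 [252.99708942 174.56173632] [351.71256787 218.93062862]
S2 [0.58035463 0.07321416 0.20907957] 0.5849545343870617 [293.35070797 157.04277324] [317.09747981 204.70652853]
S3 [0.50698396 0.00666497 0.20907957] 0.507027767441674 [322.36315465 189.95008074] [322.02632039 173.56176321]
load [ 0.54261827 -0.12321241  0.215527  ] 0.5564313803642851 [381.1172983  174.62793729] [282.48187614 149.71873306]
```

```bash
cat >> h.py <<'E'
Q=[.5366,.00566,-.20343]
def go(x,y,z):
    s=readout.sense(); c,n=np.cos(Q[2]),np.sin(Q[2]); Rc=np.array([[c,-n,0],[n,c,0],[0,0,1]]); o=np.array([Q[0],Q[1],0])
    print('t',s['time_s'],'local',(Rc.T@(np.array(s['ee_pos'])-o)).round(4),'delta',(np.array(s['ee_rot']).T@(Rc@[x,y,z]+o-s['ee_pos'])).round(4))
    print('R in case\n',(Rc.T@np.array(s['ee_rot'])).round(3),'F case',(Rc.T@s['contact_force']).round(1),'gap',s['finger_gap'])
E
```

>>> move_arm(
  series=[
    {"tx": -0.02, "twist": 10.6},
    {"tx": -0.02, "twist": 10.6},
    {"tx": -0.02, "twist": 10.6},
    {"tx": 0},
  ],
  hand=1,
)

```text
schema error: expected keys tx, ty, tz, twist
```

```bash
python3 -c "
from h import *
go(.075,-.125,.29)"
```

```text
t 0.1 local [-0.1688 -0.6871  0.2305] delta [-0.0591 -0.3492 -0.5035]
R in case
 [[-0.001  0.527 -0.85 ]
 [ 0.001 -0.85  -0.527]
 [-1.    -0.002  0.   ]] F case [ 0.9 -0.5  0.4] gap 0.08528694391987479
```

>>> move_arm(
  series=[
    {"tx": -0.02, "ty": 0, "tz": 0, "twist": 10.6},
    {"tx": -0.02, "ty": 0, "tz": 0, "twist": 10.6},
    {"tx": -0.02, "ty": 0, "tz": 0, "twist": 10.6},
    {"tx": 0, "ty": 0, "tz": 0, "twist": 0},
  ],
  hand=1,
)

```text
time_s: 0.6
ee_pos: [0.2318, -0.6319, 0.289]
ee_rot: [[-0.003, -0.211, -0.977], [0.007, -0.977, 0.211], [-1.0, -0.006, 0.004]]
contact_force: [-0.1, -0.7, -0.5]
finger_gap: 0.0125
```

```bash
python3 -c "
from h import *
go(.075,-.125,.29)"
```

```text
t 0.6 local [-0.1697 -0.686   0.289 ] delta [ 0.0013 -0.5633 -0.2394]
R in case
 [[-0.004 -0.009 -1.   ]
 [ 0.006 -1.     0.009]
 [-1.    -0.006  0.004]] F case [ 0.1 -0.8 -0.5] gap 0.012532081222612972
```

>>> move_arm(
  series=[
    {"tx": 0, "ty": -0.03, "tz": -0.013, "twist": 0},
    {"tx": 0, "ty": -0.055, "tz": -0.024, "twist": 0},
    {"tx": 0, "ty": -0.055, "tz": -0.024, "twist": 0},
    {"tx": 0, "ty": -0.055, "tz": -0.024, "twist": 0},
    {"tx": 0, "ty": -0.055, "tz": -0.024, "twist": 0},
  ],
)

```text
time_s: 1.23
ee_pos: [0.3876, -0.4053, 0.2824]
ee_rot: [[-0.011, -0.199, -0.98], [0.011, -0.98, 0.199], [-1.0, -0.008, 0.013]]
contact_force: [1.7, -0.5, 0.6]
finger_gap: -0.0002
```

>>> move_arm(
  series=[
    {"tx": 0, "ty": -0.055, "tz": -0.024, "twist": 0},
    {"tx": 0, "ty": -0.055, "tz": -0.024, "twist": 0},
    {"tx": 0, "ty": -0.055, "tz": -0.024, "twist": 0},
    {"tx": 0, "ty": -0.04, "tz": -0.02, "twist": 0},
    {"tx": 0, "ty": 0, "tz": 0, "twist": 0},
  ],
)

```text
time_s: 1.85
ee_pos: [0.5207, -0.2077, 0.2768]
ee_rot: [[-0.017, -0.167, -0.986], [0.015, -0.986, 0.167], [-1.0, -0.012, 0.019]]
contact_force: [0.1, -0.3, 0.3]
finger_gap: 0.0
```

```bash
python3 -c "
from h import *
go(.075,-.125,.29)"
```

```text
t 1.85 local [ 0.0276 -0.2122  0.2768] delta [-0.0131 -0.0856 -0.0503]
R in case
 [[-0.02   0.035 -0.999]
 [ 0.012 -0.999 -0.036]
 [-1.    -0.012  0.019]] F case [ 0.2 -0.2  0.3] gap 1.1764183178382821e-05
```

>>> move_arm(
  series=[
    {"tx": -0.006, "ty": -0.045, "tz": -0.03, "twist": 2},
    {"tx": -0.006, "ty": -0.043, "tz": -0.027, "twist": 0},
    {"tx": 0, "ty": 0, "tz": 0, "twist": 0},
  ],
)

```text
time_s: 2.22
ee_pos: [0.5922, -0.1327, 0.2852]
ee_rot: [[-0.023, -0.196, -0.98], [0.015, -0.98, 0.196], [-1.0, -0.01, 0.025]]
contact_force: [-0.6, 0.5, -0.8]
finger_gap: 0.0002
```

```bash
python3 -c "
from h import *
go(.075,-.125,.2)
snap('scene','s1.png');snap('wrist','w1.png')
i=cv2.imread('pics/s1.png')[90:290,190:430]
a=cv2.resize(i,(480,400),interpolation=cv2.INTER_CUBIC);b=cv2.resize(cv2.imread('pics/w1.png'),(320,200))
o=np.zeros((400,800,3),np.uint8);o[:,:480]=a;o[:200,480:]=b;cv2.imwrite('pics/m1.png',o)"
```

```text
t 2.225 local [ 0.0824 -0.1243  0.2852] delta [0.0853 0.0015 0.0052]
R in case
 [[-0.025  0.006 -1.   ]
 [ 0.01  -1.    -0.006]
 [-1.    -0.01   0.025]] F case [-0.7  0.3 -0.8] gap 0.00016764435943365298
```

View pics/m1.png

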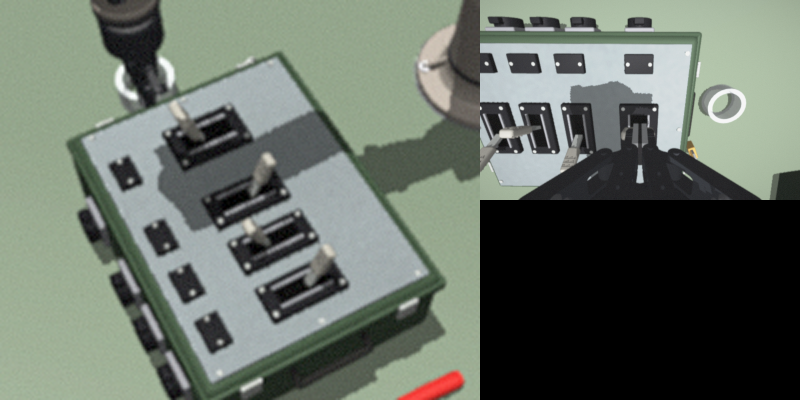

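The shut fingers (about 150,85 in the left panel) stand on the ON side of the load handle (182,115), clear of it. Next I descend and push toward OFF.

>>> move_arm(
  series=[
    {"tx": 0.045, "ty": 0, "tz": 0.002, "twist": 0},
    {"tx": 0.04, "ty": 0, "tz": 0.002, "twist": 0},
    {"tx": 0, "ty": 0, "tz": 0, "twist": 0},
  ],
)

```text
time_s: 2.7
ee_pos: [0.58, -0.1423, 0.1978]
ee_rot: [[-0.026, -0.207, -0.978], [0.009, -0.978, 0.207], [-1.0, -0.004, 0.028]]
contact_force: [-0.2, -0.1, 0.2]
finger_gap: -0.0002
```

```bash
python3 -c "
from h import *
go(.01,-.125,.2)"
```

```text
t 2.7 local [ 0.0724 -0.1362  0.1978] delta [-0.0005 -0.0108  0.0625]
R in case
 [[-0.028 -0.005 -1.   ]
 [ 0.004 -1.     0.005]
 [-1.    -0.004  0.028]] F case [-0.2 -0.1  0.2] gap -0.0001796365189820766
```

>>> move_arm(
  series=[
    {"tx": 0, "ty": -0.011, "tz": 0.01, "twist": 0},
    {"tx": 0, "ty": 0, "tz": 0.008, "twist": 0},
    {"tx": 0, "ty": 0, "tz": 0.008, "twist": 0},
    {"tx": 0, "ty": 0, "tz": 0.006, "twist": 0},
  ],
)

```text
time_s: 3.2
ee_pos: [0.555, -0.1262, 0.2058]
ee_rot: [[-0.01, -0.208, -0.978], [0.007, -0.978, 0.208], [-1.0, -0.005, 0.011]]
contact_force: [3.6, -1.7, 0.9]
finger_gap: -0.0001
```

>>> move_arm(
  series=[
    {"tx": 0, "ty": 0, "tz": 0.006, "twist": 0},
    {"tx": 0, "ty": 0, "tz": 0.006, "twist": 0},
    {"tx": 0, "ty": 0, "tz": 0.006, "twist": 0},
  ],
)

```text
time_s: 3.58
ee_pos: [0.5378, -0.1226, 0.2084]
ee_rot: [[-0.005, -0.208, -0.978], [0.006, -0.978, 0.208], [-1.0, -0.005, 0.006]]
contact_force: [2.9, -0.2, 0.7]
finger_gap: 0.0001
```

```bash
python3 -c "
from h import *
go(.01,-.125,.2)"
```

```text
t 3.575 local [ 0.0271 -0.1254  0.2084] delta [ 0.0085 -0.0002  0.017 ]
R in case
 [[-0.006 -0.006 -1.   ]
 [ 0.005 -1.     0.006]
 [-1.    -0.005  0.006]] F case [2.9 0.4 0.7] gap 5.182236747364389e-05
```

>>> move_arm(
  series=[
    {"tx": 0.003, "ty": 0, "tz": 0.007, "twist": 0},
    {"tx": 0.003, "ty": 0, "tz": 0.007, "twist": 0},
    {"tx": 0, "ty": 0, "tz": 0.007, "twist": 0},
    {"tx": 0, "ty": 0, "tz": 0.006, "twist": 0},
  ],
)

```text
time_s: 4.08
ee_pos: [0.509, -0.1164, 0.2027]
ee_rot: [[-0.006, -0.208, -0.978], [0.006, -0.978, 0.208], [-1.0, -0.004, 0.007]]
contact_force: [0.9, -0.1, 0.1]
finger_gap: 0.0002
```

```bash
python3 -c "
from h import *
go(.07,-.125,.3)
snap('top','t2.png')
for n,y,L in [('S2',.075,.075),('load',-.125,.082)]:
  for th in(-.4,.4):
    c,s=np.cos(Q[2]),np.sin(Q[2]);x=L*np.sin(th)
    print(n,th,proj('t2.png',[Q[0]+c*x-s*y,Q[1]+s*x+c*y,.14+L*np.cos(th)]))
cv2.imwrite('pics/t2c.png',cv2.resize(cv2.imread('pics/t2.png')[120:230,220:420],(800,440)))
"
```

```text
t 4.075 local [-0.0024 -0.1252  0.2027] delta [-0.0978 -0.0011 -0.0717]
R in case
 [[-0.007 -0.006 -1.   ]
 [ 0.004 -1.     0.006]
 [-1.    -0.004  0.007]] F case [0.9 0.1 0.1] gap 0.00019907261407902158
S2 -0.4 [287.57331603 182.23132776]
S2 0.4 [293.35128524 157.04202084]
load -0.4 [375.09510932 202.67618441]
load 0.4 [381.11788636 174.62711726]
```

View pics/t2c.png

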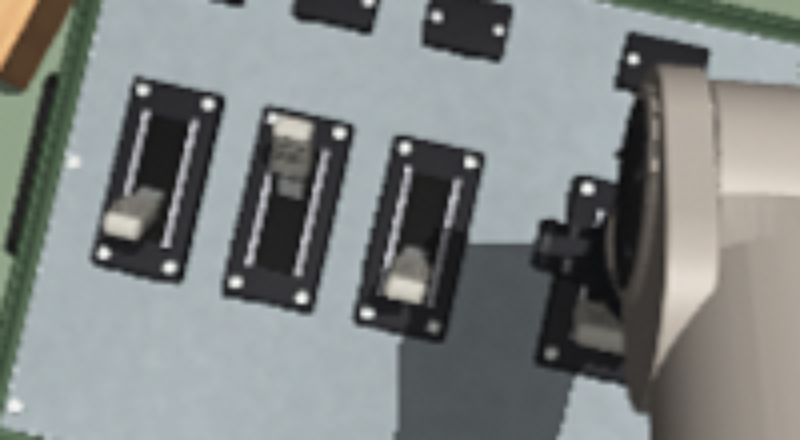

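The load handle now sits at its OFF end (pixel about 370,200, predicted 375,203), with the fingers clear. Next is lever A (middle), from its ON side.

>>> move_arm(
  series=[
    {"tx": -0.04, "ty": 0, "tz": -0.012, "twist": 0},
    {"tx": -0.045, "ty": -0.02, "tz": -0.02, "twist": 0},
    {"tx": -0.005, "ty": -0.055, "tz": -0.02, "twist": 0},
    {"tx": 0, "ty": -0.055, "tz": -0.02, "twist": 0},
    {"tx": 0, "ty": -0.05, "tz": 0, "twist": 0},
  ],
)

```text
time_s: 4.75
ee_pos: [0.6151, 0.0418, 0.291]
ee_rot: [[-0.018, -0.22, -0.975], [0.005, -0.975, 0.22], [-1.0, -0.0, 0.018]]
contact_force: [0.0, -0.1, -1.3]
finger_gap: -0.0
```

```bash
python3 -c "
from h import *
go(.07,.075,.28)"
```

```text
t 4.75 local [0.0696 0.0513 0.291 ] delta [ 0.0111 -0.0237 -0.0002]
R in case
 [[-0.018 -0.019 -1.   ]
 [ 0.001 -1.     0.019]
 [-1.    -0.     0.018]] F case [ 0.1 -0.1 -1.3] gap -2.206514282336935e-05
```

>>> move_arm(
  series=[
    {"tx": 0.005, "ty": -0.024, "tz": 0, "twist": -1},
    {"tx": 0.03, "ty": 0, "tz": 0, "twist": 0},
    {"tx": 0.035, "ty": 0, "tz": 0, "twist": 0},
    {"tx": 0.02, "ty": 0, "tz": 0, "twist": 0},
    {"tx": 0, "ty": 0, "tz": 0, "twist": 0},
  ],
)

```text
time_s: 5.38
ee_pos: [0.6151, 0.0689, 0.1946]
ee_rot: [[-0.027, -0.195, -0.981], [0.003, -0.981, 0.195], [-1.0, 0.002, 0.027]]
contact_force: [-0.0, 0.2, 0.2]
finger_gap: -0.0002
```

```bash
python3 -c "
from h import *
go(.01,.075,.197)"
```

```text
t 5.375 local [0.0641 0.0778 0.1946] delta [-0.0009  0.0024  0.0542]
R in case
 [[-0.027  0.008 -1.   ]
 [-0.003 -1.    -0.007]
 [-1.     0.002  0.027]] F case [-0.1  0.2  0.2] gap -0.00017165322559451016
```

>>> move_arm(
  series=[
    {"tx": 0, "ty": 0.003, "tz": 0.006, "twist": 0},
    {"tx": 0, "ty": 0, "tz": 0.006, "twist": 0},
    {"tx": 0, "ty": 0, "tz": 0.006, "twist": 0},
    {"tx": 0.001, "ty": 0, "tz": 0.006, "twist": 0},
    {"tx": 0.001, "ty": 0, "tz": 0.006, "twist": 0},
  ],
)

```text
time_s: 6.0
ee_pos: [0.5888, 0.0702, 0.199]
ee_rot: [[-0.013, -0.198, -0.98], [0.003, -0.98, 0.198], [-1.0, -0.001, 0.013]]
contact_force: [2.9, -0.8, 2.7]
finger_gap: -0.0
```

>>> move_arm(
  series=[
    {"tx": 0.001, "ty": 0, "tz": 0.006, "twist": 0},
    {"tx": 0.001, "ty": 0, "tz": 0.006, "twist": 0},
    {"tx": 0.001, "ty": 0, "tz": 0.006, "twist": 0},
  ],
)

```text
time_s: 6.38
ee_pos: [0.5711, 0.0742, 0.1984]
ee_rot: [[-0.009, -0.197, -0.98], [0.003, -0.98, 0.197], [-1.0, -0.001, 0.01]]
contact_force: [4.2, -2.4, 11.6]
finger_gap: 0.0002
```

```bash
python3 -c "
from h import *
go(.0,.075,.197)"
```

```text
t 6.375 local [0.0199 0.0741 0.1984] delta [ 0.0016 -0.001   0.0199]
R in case
 [[-0.01   0.005 -1.   ]
 [ 0.001 -1.    -0.005]
 [-1.    -0.001  0.01 ]] F case [ 4.6 -1.5 11.6] gap 0.00019952491885835718
```

>>> move_arm(
  series=[
    {"tx": -0.005, "ty": 0, "tz": 0.003, "twist": 0},
    {"tx": -0.002, "ty": 0, "tz": 0.007, "twist": 0},
    {"tx": 0, "ty": 0, "tz": 0.006, "twist": 0},
  ],
)

```text
time_s: 6.75
ee_pos: [0.5511, 0.078, 0.204]
ee_rot: [[-0.016, -0.196, -0.98], [0.003, -0.981, 0.196], [-1.0, 0.0, 0.016]]
contact_force: [-0.3, 0.2, 0.8]
finger_gap: -0.0002
```

>>> move_arm(
  series=[
    {"tx": 0, "ty": 0, "tz": 0.006, "twist": 0},
    {"tx": 0, "ty": 0, "tz": 0.006, "twist": 0},
  ],
)

```text
time_s: 7.0
ee_pos: [0.5427, 0.0796, 0.2049]
ee_rot: [[-0.007, -0.197, -0.98], [0.003, -0.98, 0.197], [-1.0, -0.001, 0.007]]
contact_force: [22.1, -5.5, -3.5]
finger_gap: -0.0003
```

```bash
python3 -c "
from h import *
go(-.06,.155,.29)
snap('scene','s3.png')
cv2.imwrite('pics/s3c.png',cv2.resize(cv2.imread('pics/s3.png')[90:290,190:430],(720,600)))
"
```

```text
t 7.0 local [-0.0089  0.0737  0.2049] delta [-0.0847 -0.0817  0.0512]
R in case
 [[-0.007  0.005 -1.   ]
 [ 0.001 -1.    -0.005]
 [-1.    -0.001  0.007]] F case [22.8 -0.9 -3.5] gap -0.00030715131028444633
```

View pics/s3c.png

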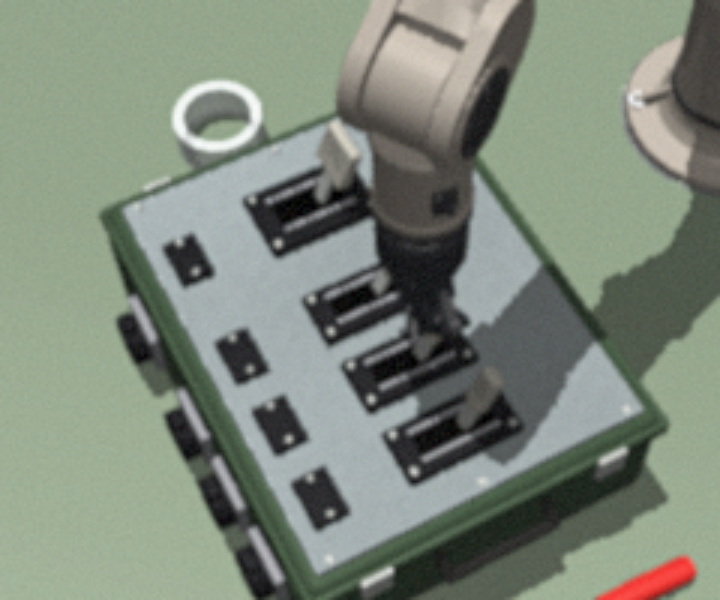

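Lever A has swung to OFF (around 425,345; 22 N is it meeting its stop). I back off, rise, and move to the OFF side of the outer standby (y=+155).

>>> move_arm(
  series=[
    {"tx": -0.02, "ty": 0, "tz": -0.015, "twist": 0},
    {"tx": -0.05, "ty": 0, "tz": 0, "twist": 0},
    {"tx": -0.03, "ty": -0.03, "tz": 0.02, "twist": 0},
    {"tx": 0, "ty": -0.04, "tz": 0.045, "twist": 0},
    {"tx": 0, "ty": -0.01, "tz": 0.04, "twist": 0},
  ],
)

```text
time_s: 7.68
ee_pos: [0.4698, 0.1761, 0.3078]
ee_rot: [[-0.008, -0.203, -0.979], [0.003, -0.979, 0.203], [-1.0, -0.001, 0.009]]
contact_force: [-0.5, 0.5, 0.2]
finger_gap: 0.0002
```

```bash
python3 -c "
from h import *
go(-.075,.155,.27)"
```

```text
t 7.675 local [-0.0998  0.1534  0.3078] delta [ 0.0376 -0.0016 -0.0252]
R in case
 [[-0.009 -0.001 -1.   ]
 [ 0.001 -1.     0.001]
 [-1.    -0.001  0.009]] F case [-0.6  0.4  0.2] gap 0.00015454661846084358
```

>>> move_arm(
  series=[
    {"tx": 0.02, "ty": -0.001, "tz": -0.018, "twist": 0},
    {"tx": 0.035, "ty": 0, "tz": 0, "twist": 0},
    {"tx": 0.035, "ty": 0, "tz": 0, "twist": 0},
    {"tx": 0.015, "ty": 0, "tz": 0, "twist": 0},
    {"tx": 0, "ty": 0, "tz": 0, "twist": 0},
  ],
)

```text
time_s: 8.3
ee_pos: [0.4825, 0.1772, 0.2011]
ee_rot: [[-0.008, -0.196, -0.981], [0.003, -0.981, 0.196], [-1.0, -0.002, 0.008]]
contact_force: [-0.2, 0.7, 0.4]
finger_gap: 0.0002
```

```bash
python3 -c "
from h import *
go(-.05,.155,.203)"
```

```text
t 8.3 local [-0.0876  0.1571  0.2011] delta [-0.0022  0.0023 -0.0376]
R in case
 [[-0.009  0.006 -1.   ]
 [ 0.002 -1.    -0.006]
 [-1.    -0.002  0.008]] F case [-0.3  0.7  0.4] gap 0.0002369122953155503
```

>>> move_arm(
  series=[
    {"tx": 0, "ty": 0.002, "tz": -0.012, "twist": 0},
    {"tx": 0, "ty": 0, "tz": -0.012, "twist": 0},
    {"tx": 0, "ty": 0, "tz": -0.005, "twist": 0},
    {"tx": 0, "ty": 0, "tz": -0.004, "twist": 0},
  ],
)

```text
time_s: 8.8
ee_pos: [0.518, 0.1689, 0.2042]
ee_rot: [[-0.005, -0.197, -0.98], [0.005, -0.98, 0.197], [-1.0, -0.004, 0.006]]
contact_force: [-7.9, 1.4, 5.6]
finger_gap: -0.0001
```

>>> move_arm(
  series=[
    {"tx": 0, "ty": 0, "tz": -0.004, "twist": 0},
  ],
)

```text
time_s: 8.93
ee_pos: [0.5204, 0.1686, 0.2044]
ee_rot: [[-0.008, -0.196, -0.981], [0.005, -0.981, 0.196], [-1.0, -0.003, 0.009]]
contact_force: [-6.5, 0.3, 3.9]
finger_gap: -0.0001
```

>>> move_arm(
  series=[
    {"tx": 0, "ty": 0, "tz": -0.004, "twist": 0},
  ],
)

```text
time_s: 9.05
ee_pos: [0.5228, 0.1684, 0.2044]
ee_rot: [[-0.011, -0.195, -0.981], [0.005, -0.981, 0.195], [-1.0, -0.003, 0.012]]
contact_force: [-6.7, 0.1, 5.6]
finger_gap: 0.0001
```

```bash
python3 -c "
from h import *
go(-.05,.155,.203)"
```

```text
t 9.05 local [-0.0464  0.1566  0.2044] delta [0.0015 0.0015 0.0036]
R in case
 [[-0.012  0.007 -1.   ]
 [ 0.002 -1.    -0.007]
 [-1.    -0.003  0.012]] F case [-6.5 -1.3  5.6] gap 9.304293993871544e-05
```

>>> move_arm(
  series=[
    {"tx": 0, "ty": 0, "tz": -0.004, "twist": 0},
  ],
)

```text
time_s: 9.18
ee_pos: [0.5253, 0.168, 0.2045]
ee_rot: [[-0.014, -0.194, -0.981], [0.005, -0.981, 0.194], [-1.0, -0.002, 0.015]]
contact_force: [-5.7, 0.6, 4.2]
finger_gap: 0.0003
```

>>> move_arm(
  series=[
    {"tx": 0, "ty": 0, "tz": -0.004, "twist": 0},
  ],
)

```text
time_s: 9.3
ee_pos: [0.528, 0.1678, 0.2046]
ee_rot: [[-0.017, -0.193, -0.981], [0.004, -0.981, 0.193], [-1.0, -0.001, 0.017]]
contact_force: [-4.6, 0.9, 3.7]
finger_gap: 0.0003
```

>>> move_arm(
  series=[
    {"tx": 0, "ty": 0, "tz": -0.004, "twist": 0},
  ],
)

```text
time_s: 9.43
ee_pos: [0.5308, 0.1674, 0.2047]
ee_rot: [[-0.019, -0.193, -0.981], [0.004, -0.981, 0.193], [-1.0, -0.001, 0.02]]
contact_force: [-4.5, 0.1, 3.5]
finger_gap: 0.0
```

Force stays at 4–5 N past 12 mm, so this standby is free. I keep pushing it over centre.

>>> move_arm(
  series=[
    {"tx": 0, "ty": 0, "tz": -0.006, "twist": 0},
    {"tx": 0, "ty": 0, "tz": -0.006, "twist": 0},
  ],
)

```text
time_s: 9.68
ee_pos: [0.5417, 0.1657, 0.2048]
ee_rot: [[-0.021, -0.191, -0.981], [0.004, -0.982, 0.191], [-1.0, -0.0, 0.022]]
contact_force: [-3.8, 0.2, 3.1]
finger_gap: -0.0
```

>>> move_arm(
  series=[
    {"tx": 0, "ty": 0, "tz": -0.006, "twist": 0},
    {"tx": 0, "ty": 0, "tz": -0.006, "twist": 0},
  ],
)

```text
time_s: 9.93
ee_pos: [0.5547, 0.1631, 0.2046]
ee_rot: [[-0.021, -0.191, -0.981], [0.004, -0.981, 0.191], [-1.0, -0.0, 0.021]]
contact_force: [-2.3, 0.1, 1.1]
finger_gap: 0.0002
```

>>> move_arm(
  series=[
    {"tx": 0, "ty": 0, "tz": -0.006, "twist": 0},
    {"tx": 0, "ty": 0, "tz": -0.006, "twist": 0},
  ],
)

```text
time_s: 10.18
ee_pos: [0.5678, 0.1604, 0.2042]
ee_rot: [[-0.02, -0.192, -0.981], [0.004, -0.981, 0.192], [-1.0, -0.0, 0.02]]
contact_force: [-1.4, 0.0, -0.6]
finger_gap: -0.0001
```

```bash
python3 -c "
from h import *
go(.0,.155,.203)"
```

```text
t 10.175 local [-0.0007  0.1579  0.2042] delta [ 0.0012  0.0029 -0.0007]
R in case
 [[-0.02  0.01 -1.  ]
 [ 0.   -1.   -0.01]
 [-1.   -0.    0.02]] F case [-1.4 -0.3 -0.6] gap -5.046517358870816e-05
```

>>> move_arm(
  series=[
    {"tx": 0, "ty": 0, "tz": -0.005, "twist": 0},
    {"tx": 0, "ty": 0, "tz": 0.02, "twist": 0},
    {"tx": -0.05, "ty": 0, "tz": 0.03, "twist": 0},
    {"tx": -0.05, "ty": 0, "tz": 0.04, "twist": 0},
    {"tx": 0, "ty": 0.03, "tz": 0.02, "twist": 0},
  ],
)

```text
time_s: 10.8
ee_pos: [0.4632, 0.1513, 0.3082]
ee_rot: [[-0.017, -0.192, -0.981], [0.006, -0.981, 0.192], [-1.0, -0.002, 0.017]]
contact_force: [1.0, -0.9, -0.1]
finger_gap: 0.0001
```

```bash
python3 -c "
from h import *
go(-.08,-.125,.28)
snap('scene','s4.png')
cv2.imwrite('pics/s4c.png',cv2.resize(cv2.imread('pics/s4.png')[90:290,190:430],(720,600)))
"
```

```text
t 10.8 local [-0.1014  0.1278  0.3082] delta [ 0.0273  0.2531 -0.0194]
R in case
 [[-0.017  0.01  -1.   ]
 [ 0.002 -1.    -0.01 ]
 [-1.    -0.002  0.017]] F case [ 1.2 -0.7 -0.1] gap 0.00013549530117153337
```

View pics/s4c.png

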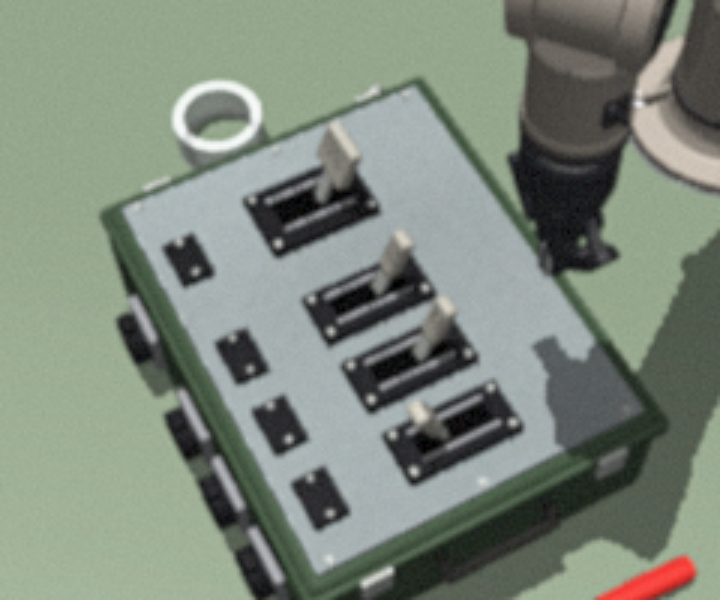

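Levers now: outer standby ON (425,415), A OFF (435,325), the other standby OFF (395,260), load OFF (338,155). Next I turn the load back on.

>>> move_arm(
  series=[
    {"tx": 0.005, "ty": 0.04, "tz": -0.02, "twist": 0},
    {"tx": 0.005, "ty": 0.055, "tz": 0, "twist": 0},
    {"tx": 0, "ty": 0.055, "tz": 0, "twist": 0},
    {"tx": 0, "ty": 0.055, "tz": 0, "twist": 0},
    {"tx": 0, "ty": 0.04, "tz": 0, "twist": 0},
  ],
)

```text
time_s: 11.48
ee_pos: [0.4331, -0.105, 0.2974]
ee_rot: [[-0.014, -0.193, -0.981], [0.001, -0.981, 0.193], [-1.0, 0.002, 0.014]]
contact_force: [0.9, 0.4, -0.4]
finger_gap: 0.0001
```

```bash
python3 -c "
from h import *
go(-.078,-.125,.207)"
```

```text
t 11.475 local [-0.079  -0.1293  0.2974] delta [ 0.0904 -0.0045 -0.0023]
R in case
 [[-0.014  0.009 -1.   ]
 [-0.002 -1.    -0.009]
 [-1.     0.002  0.014]] F case [ 0.8  0.6 -0.4] gap 0.0001452635264426821
```

>>> move_arm(
  series=[
    {"tx": 0.02, "ty": -0.004, "tz": 0, "twist": 0},
    {"tx": 0.035, "ty": 0, "tz": 0, "twist": 0},
    {"tx": 0.03, "ty": 0, "tz": 0, "twist": 0},
    {"tx": 0.005, "ty": 0, "tz": 0, "twist": 0},
    {"tx": 0, "ty": 0, "tz": 0, "twist": 0},
  ],
)

```text
time_s: 12.1
ee_pos: [0.4347, -0.1081, 0.2067]
ee_rot: [[-0.009, -0.204, -0.979], [-0.003, -0.979, 0.204], [-1.0, 0.004, 0.008]]
contact_force: [0.3, 0.8, -0.1]
finger_gap: 0.0001
```

```bash
python3 -c "
from h import *
go(-.0,-.125,.207)"
```

```text
t 12.1 local [-0.0768 -0.132   0.2067] delta [-0.001  -0.0071 -0.0768]
R in case
 [[-0.008 -0.002 -1.   ]
 [-0.004 -1.     0.002]
 [-1.     0.004  0.008]] F case [ 0.2  0.8 -0.1] gap 7.357851547362537e-05
```

>>> move_arm(
  series=[
    {"tx": 0, "ty": -0.006, "tz": -0.007, "twist": 0},
    {"tx": 0, "ty": 0, "tz": -0.006, "twist": 0},
    {"tx": 0, "ty": 0, "tz": -0.006, "twist": 0},
    {"tx": 0, "ty": 0, "tz": -0.006, "twist": 0},
  ],
)

```text
time_s: 12.6
ee_pos: [0.4617, -0.1069, 0.2091]
ee_rot: [[-0.009, -0.203, -0.979], [-0.003, -0.979, 0.203], [-1.0, 0.005, 0.008]]
contact_force: [-8.9, 1.7, 6.4]
finger_gap: 0.0001
```

>>> move_arm(
  series=[
    {"tx": 0, "ty": 0, "tz": -0.006, "twist": 0},
    {"tx": 0, "ty": 0, "tz": -0.006, "twist": 0},
    {"tx": 0, "ty": 0, "tz": -0.006, "twist": 0},
  ],
)

```text
time_s: 12.98
ee_pos: [0.4761, -0.1101, 0.2091]
ee_rot: [[-0.019, -0.203, -0.979], [-0.001, -0.979, 0.204], [-1.0, 0.005, 0.018]]
contact_force: [-4.3, 1.0, 3.2]
finger_gap: -0.0001
```

```bash
python3 -c "
from h import *
go(-.0,-.125,.207)"
```

```text
t 12.975 local [-0.0358 -0.1256  0.2091] delta [ 0.0014 -0.0006 -0.0359]
R in case
 [[-0.018 -0.001 -1.   ]
 [-0.005 -1.     0.002]
 [-1.     0.005  0.018]] F case [-4.4  0.1  3.2] gap -0.00012090258204452183
```

>>> move_arm(
  series=[
    {"tx": 0, "ty": 0, "tz": -0.007, "twist": 0},
    {"tx": 0, "ty": 0, "tz": -0.007, "twist": 0},
    {"tx": 0, "ty": 0, "tz": -0.007, "twist": 0},
  ],
)

```text
time_s: 13.35
ee_pos: [0.4971, -0.1145, 0.2089]
ee_rot: [[-0.021, -0.204, -0.979], [-0.001, -0.979, 0.204], [-1.0, 0.005, 0.02]]
contact_force: [-2.9, 0.4, 2.6]
finger_gap: -0.0003
```

>>> move_arm(
  series=[
    {"tx": 0, "ty": 0, "tz": -0.006, "twist": 0},
    {"tx": 0, "ty": 0, "tz": -0.006, "twist": 0},
  ],
)

```text
time_s: 13.6
ee_pos: [0.5102, -0.1173, 0.2086]
ee_rot: [[-0.02, -0.204, -0.979], [-0.001, -0.979, 0.204], [-1.0, 0.005, 0.019]]
contact_force: [-1.3, -0.6, -0.9]
finger_gap: 0.0003
```

```bash
python3 -c "
from h import *
go(-.0,-.125,.207)"
```

```text
t 13.6 local [-0.001  -0.1257  0.2086] delta [ 0.0016 -0.0007 -0.001 ]
R in case
 [[-0.019 -0.002 -1.   ]
 [-0.005 -1.     0.002]
 [-1.     0.005  0.019]] F case [-1.2 -0.8 -0.9] gap 0.0003172828373016474
```

>>> move_arm(
  series=[
    {"tx": 0, "ty": 0, "tz": -0.005, "twist": 0},
    {"tx": 0, "ty": 0, "tz": 0.02, "twist": 0},
    {"tx": -0.05, "ty": 0, "tz": 0.03, "twist": 0},
    {"tx": -0.05, "ty": 0, "tz": 0.03, "twist": 0},
    {"tx": 0, "ty": 0, "tz": 0, "twist": 0},
  ],
)

```text
time_s: 14.22
ee_pos: [0.4407, -0.102, 0.3126]
ee_rot: [[-0.015, -0.203, -0.979], [-0.002, -0.979, 0.204], [-1.0, 0.005, 0.015]]
contact_force: [-0.0, 0.7, -0.5]
finger_gap: -0.0004
```

```bash
python3 -c "
from h import *
go(-.08,-.125,.28)
snap('scene','s5.png')
cv2.imwrite('pics/s5c.png',cv2.resize(cv2.imread('pics/s5.png')[90:350,190:430],(552,598)))
"
```

```text
t 14.225 local [-0.0722 -0.1248  0.3126] delta [0.0328 0.     0.0073]
R in case
 [[-0.015 -0.001 -1.   ]
 [-0.005 -1.     0.002]
 [-1.     0.005  0.015]] F case [-0.2  0.7 -0.5] gap -0.00037916733859641834
```

View pics/s5c.png

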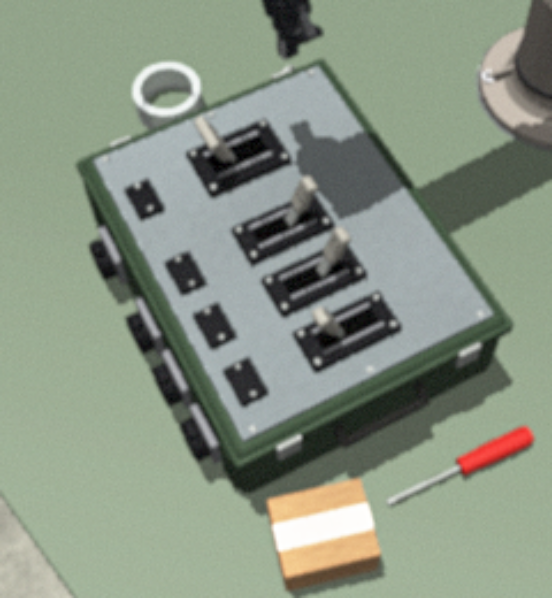

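Final state: load ON (210,138), outer standby ON (325,322), A OFF (335,250), other standby OFF (303,200), gripper clear. Handing in.

```bash
python3 -c "
from h import *
print(manip.sign_off())"
```

```text
the job is handed in; nothing more can be done
None
```

I changed the case over to the live standby and handed the job in at about 14 s of the 69 s allowed; the sign-off gives no verdict.

- **Order followed:** load off, supply A (the middle lever) off, the outer standby at y = +155 mm on, load on again.
- **Which standby is live:** the outer lever kept giving at 4–5 N well past the 8 mm a locked lever allows, so I took it as live. I did not need to try the other one.
- **Forces:** the highest reading was about 22 N, when lever A met its off stop. There was also an unexplained upward force of about 12 N partway through pushing lever A; raising the fingers 5–7 mm cleared it.
- **Last picture:** load and the outer standby are on, A and the other standby are off, and the gripper is clear with about zero force. The carton, screwdriver and tape roll looked undisturbed. The padlock was out of that view, so I did not recheck it, but the arm never went down near it.

I judged the lever ends from the pictures and the feel of the levers; I had no readout of the joint angles.

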